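# Shut the bead vial and tip it up for inspection

## Task

On the fly-tying desk, press the open orange flip cap of the bead vial down until it snaps shut while the vial still stands in the wooden rack. Then draw the vial out, hold it over the middle of the pale green pad, at least 10 cm clear above it, and tip it about 45 degrees from upright with the cap end higher, so that the beads can be looked at. Finish still holding it there, steady, with the cap shut and nothing but the gripper touching it; leave the other vials in the rack and the other things on the desk where they are.

Things in the scene. Friction and masses are not known exactly. Their poses are not given: they have to be found in the camera images.
- bead_vial: clear vial with brass beads and orange flip cap, loose in any one of the rack's wells: round tube 32 mm wide, 94 mm tall (103 with cap shut), 45 to 80 g. Origin: centre of underside; z up the tube to the cap. Cap hinge on its +y side, 17 mm off the axis at height 94 mm, with a 4 mm lug; thumb tab on -y, so grip across x. 37 mm is sunk in the well; 57 mm of bare tube shows below the cap
- vial_mid (a point): point on the vial's axis, 50 mm above its underside; the vial's height and place over the pad are judged here
- bead_cap (a joint): hinge angle of the orange cap: 0 shut, flat on the tube; 1.0 the open stop; it starts at 0.75 to 1.0. Let go half-way it springs open again to about 0.7; within about 0.1 of shut a catch under the thumb tab clicks in, pulls it flat and holds it. Pressing it down from above takes up to about 5 N. Shut, it is a disc 26 mm across, 9 mm thick, centred on the tube
- cap_tab (a point): outer end of the thumb tab at the cap's free rim, on its upper face, 40 mm from the hinge; with the cap shut it lies 23 mm from the tube's axis on the vial's -y side, at height 99 mm; fully open it lies nearly on the axis, 130 mm high
- vial_rack: fixed light-wood rack, 70 mm (x) by 280 mm (y) by 45 mm high, with three round wells 37 mm wide and 37 mm deep in a row along its y, 90 mm apart, the middle one at its centre. Origin: centre of its underside; it stands left or right on the desk
- pad: fixed flat pale-green inspection pad with a darker green rim, 140 mm (x) by 180 mm (y), 3 mm thick. Origin: centre of its underside; it lies on the other side of the desk from the rack
- white_vial: another vial with red beads and a shut white cap, same size, loose in the rack; origin: centre of its underside
- black_vial: another vial with steel beads and a shut black cap, same size, loose in the rack; origin: centre of its underside
- thread_spool: loose upright spool of orange thread, 44 mm across, 42 mm high; bystander; origin: centre of its underside
- bobbin: loose thread bobbin with metal barrel and orange spool lying on the desk, about 190 mm long, 44 mm high; bystander; origin: under the back end of the barrel
- popper: loose small painted lure body (grey, yellow, red, black) on a cork block, about 70 mm long, 33 mm high, in front of the robot; bystander; origin: centre of its underside
- cement_jar: loose amber jar with black lid, 42 mm across, 60 mm high; bystander; origin: centre of its underside
Things that resemble listed ones, but are neither listed nor needed, are in the scene too. What is shaped like the black_vial but blue is not meant.

How it is judged:
On the way, in this order (a step that is already met when the one before it is completed fails the run):
1. the orange cap is pressed shut while the vial stands in its well (value of joint bead_cap below 0.1 rad and z of bead_vial in the frame of vial_rack below 0.02 m and angle between bead_vial's own z axis and vertical below 0.2 rad), for 0.2 s.
2. the vial is drawn up clear of the rack with the cap shut (value of joint bead_cap below 0.1 rad and z of bead_vial in the frame of vial_rack above 0.05 m and contact force between bead_vial and the fingers above 0.5 N), for 0.1 s.
At the end, for the whole second after the job is handed in: Vial held still in the fingers, cap shut (under 0.1 rad), its middle over 140 mm above the desk and within 60 mm of the pad centre, leaning 30 to 60 degrees, cap end up, touching nothing else; other vials stand in their wells (within 20 mm), bystanders within 30 mm of their start (value of joint bead_cap below 0.1 rad and horizontal distance between vial_mid and pad below 0.06 m and height (world z) of vial_mid above 0.14 m and angle between bead_vial's own z axis and vertical between 0.52 and 1.05 rad and contact force between bead_vial and the fingers above 0.5 N and linear speed of bead_vial below 0.03 m/s and angular speed of bead_vial below 0.2 rad/s and contact force between bead_vial and vial_rack below 0.05 N and contact force between bead_vial and pad below 0.05 N and contact force between bead_vial and white_vial below 0.05 N and contact force between bead_vial and black_vial below 0.05 N and contact force between bead_vial and thread_spool below 0.05 N and contact force between bead_vial and bobbin below 0.05 N and contact force between bead_vial and popper below 0.05 N and contact force between bead_vial and cement_jar below 0.05 N and z of each of white_vial, black_vial in the frame of vial_rack below 0.02 m and angle between each of white_vial, black_vial's own z axis and vertical below 0.2 rad and distance of each of white_vial, black_vial from where it was at the start of the episode below 0.02 m and distance of each of thread_spool, bobbin, popper, cement_jar from where it was at the start of the episode below 0.03 m); the arm keeps its last pose, push and grip.
It fails at once if another vial is moved more than 20 mm (distance of any of white_vial, black_vial from where it was at the start of the episode above 0.02 m).
It fails at once if a bystander on the desk is moved more than 30 mm (distance of any of thread_spool, bobbin, popper, cement_jar from where it was at the start of the episode above 0.03 m).
It also fails if it takes over 48 s, if anything falls off the work surface, if the arm or the gripper's body presses on something with over 40 N, if the wrist force passes 120 N, or if a joint passes its speed limit or range.

## Robot

A 6-joint arm with a two-finger parallel gripper is mounted at the origin on the work surface. World frame = base frame: x ahead of the robot, y to its left, z up, the work surface at z = 0. Lengths are in m, angles in rad, forces in N, time in s.
With the tool pointing down it reaches from about 0.4 to 0.825 m from the base axis. Payload 7 kg.
Tool frame: the origin (TCP) lies on the centre line of the jaws, within the pads' length; the fingertips stand 11 mm ahead of it and the grasp point (between the pads) lies 8 mm behind it; z points along the fingers, y is the direction in which the jaws open and shut (so a half turn about z gives the same grasp; the last joint's range is limited). The gripper opens to 88 mm and grips with 3 to 60 N. Pads are 19 mm wide; open, the fingers measure 130 mm over their backs; the gripper's body (78 mm by 193 mm) begins 47 mm behind the grasp point.
Start: joints at [1.442, 0.359, 0.012, 0, -1.224, -0.288], TCP at [0.273, 0.617, 0.205] pointing down, gripper open.
Joint ranges: [-3.07, 3.07], [-1.43, 2.12], [-1.02, 1.25], [-3.03, 1.67], [-3.05, -0], [-3.03, 3.03]. Speed limits (rad/s): [2.39, 2.39, 3.01, 3.14, 3.14, 3.14].

## Interface

Orientations are given as [roll, pitch, yaw] about the fixed x, y, z axes, in that order (R = Rz(yaw) Ry(pitch) Rx(roll)).
In Python, from station import * gives the robot as it stands.
- The arm moves only by the tool play_rows, never from a script. Its argument "targets" is a list of rows, each a list of 7 numbers: the turn, a rotation vector about the world's x, y, z in rad, then the shift along the world's x, y, z in m, then the opening, from 0 (shut) to 1 (fully open). A call has 1 to 12 rows; each row shifts and turns the pose as measured when the row begins; what a row does not reach is not made up. A row lasts 1/8 s, in which the tool goes at most 62.5 mm and 10.7 degrees, less where a joint would pass 70% of its speed; a pose out of reach is approached as far as the arm can. A call is refused whole if a number of a shift passes 0.0625 or a number of a turn 0.188, either way. A call with a gripper value outside its range is refused whole. The fingers move at their own pace and stop on an object; "grip_force" is the grip in N (left out, the last holds). Time passes only in rows, so rows that do not move let the fingers close. It gives the time, the measured TCP pose, the force and the opening at its end, in the units of the state.
- get_state(): the state, without advancing time (a new reading comes with each control period).
- grab_frame(name): name is "side" or "top" or "wrist"; returns (picture, depth): 400x640x3 uint8, blue, green, red; 400x640 float32, m along the optical axis (not along the pixel's ray), 0 where there is no reading.
- camera_params(name): a dict with "camera_matrix" (3x3 intrinsics, pixels), "extrinsics" (4x4, takes a point from world to camera coordinates); the wrist camera has in their place "hand_eye" (4x4, takes a point from camera to tool coordinates, whose origin is the TCP and whose axes are the flange's). Camera axes: x right, y up, looking along -z (the intrinsics and any distortion apply to the point x, -y, -z); pixel columns grow to the right and rows downward; lengths in m; the calibration is good to about 2 mm. A picture is of the moment at which its call begins: read the wrist's pose just before it. camera_params takes no time and is no camera call.
- job_done(): hands the job in, once; it reports no verdict.
The state is a dict: "t": time; "q": joint angles; "qd": joint speeds; "joint_efforts": joint torques, N m; "eef_pos": TCP position; "ee_rot": TCP orientation; "force": force on the tool from outside, world axes, zero at the start; "moment": the same for the moment, N m; "width": finger opening in m.
Only numpy, scipy, OpenCV 4.12 (cv2) and the standard library are available. Lean on these libraries where they do the work, as an engineer would, in place of code of your own. Each camera call takes 0.05 s, during which the arm holds its last target.

## Working session

There is one attempt and no reset: what is moved stays moved. The work goes in short steps, Python scripts to look and compute and a tool call to move; the robot and the scene stay as the last step left them, time stands still between calls to the robot, and variables do not carry over. Pictures are saved under pics/ and viewed, and the job is handed in when it is done.

Besides the shell and the picture viewer there is one more tool, called after "Request:" in YAML: its name, and indented under it one key for each argument. play_rows: Moves the arm, as the interface text tells. Its arguments: {"type":"object","properties":{"targets":{"type":"array","items":{"type":"array","items":{"type":"number"}}},"grip_force":{"type":"number"}},"required":["targets"]}

```bash
ls; mkdir -p pics
python3 - <<'E'
from station import *
import cv2,numpy as np
s=get_state();print(s)
for n in("side","top"):
    im,d=grab_frame(n);cv2.imwrite(f"pics/{n}0.png",im);np.save(f"pics/{n}0.npy",d)
for n in("side","top","wrist"):print(n,camera_params(n))
E
```

```text
pics
{'t': 0.0, 'q': array([ 1.44211244e+00,  3.59361839e-01,  1.10564832e-02, -3.20360028e-04,
       -1.22412604e+00, -2.88059877e-01]), 'qd': array([ 1.50104170e-03,  3.73509015e-07,  6.93143323e-04,  5.05706580e-04,
       -1.32683255e-05,  4.36880753e-04]), 'joint_efforts': array([ 1.20999443e-04, -5.82718849e+01,  2.93053758e+01,  6.99712381e+00,
        7.01902361e-03, -1.49023922e-04]), 'eef_pos': array([0.27307943, 0.61671139, 0.20394327]), 'ee_rot': array([ 3.13993939e+00, -1.75800240e-04, -4.16852712e-01]), 'force': array([-0.73572925, -0.37104429,  0.65858343]), 'moment': array([ 0.07493478,  0.03242829, -0.03792538]), 'width': 0.08772424070593829}
side {'camera_matrix': array([[437.6430159 ,   0.        , 315.0835235 ],
       [  0.        , 437.6430159 , 199.12326306],
       [  0.        ,   0.        ,   1.        ]]), 'extrinsics': array([[ 0.91751633, -0.39765145, -0.00609188, -0.50239474],
       [ 0.21980131,  0.49427118,  0.84106087, -0.21642779],
       [-0.33143804, -0.77302608,  0.54090619, -0.9994568 ],
       [ 0.        ,  0.        ,  0.        ,  1.      
[... 372 characters left out ...]
   [-1.54415800e-01, -9.86440931e-04,  9.88005459e-01,
        -7.96811424e-01],
       [ 0.00000000e+00,  0.00000000e+00,  0.00000000e+00,
         1.00000000e+00]])}
wrist {'camera_matrix': array([[318.09749435,   0.        , 313.32565453],
       [  0.        , 318.09749435, 200.5365622 ],
       [  0.        ,   0.        ,   1.        ]]), 'hand_eye': array([[-2.51272475e-04,  9.54596148e-01,  2.97902887e-01,
         8.17585028e-02],
       [ 9.99999821e-01,  7.78597666e-05,  5.93978119e-04,
         8.70013971e-04],
       [ 5.43814576e-04,  2.97902983e-01, -9.54595997e-01,
        -1.80959769e-01],
       [ 0.00000000e+00,  0.00000000e+00,  0.00000000e+00,
         1.00000000e+00]])}
```

View pics/side0.png

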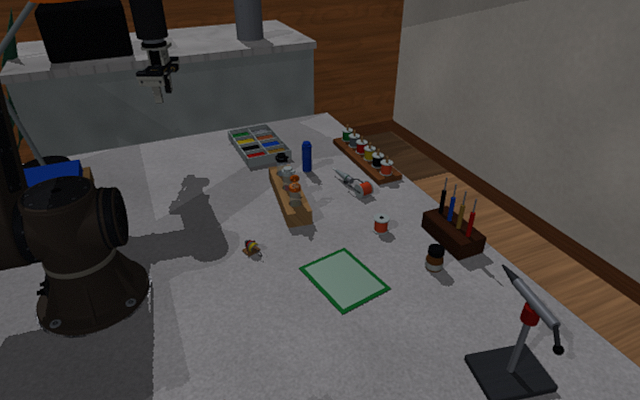

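View pics/top0.png

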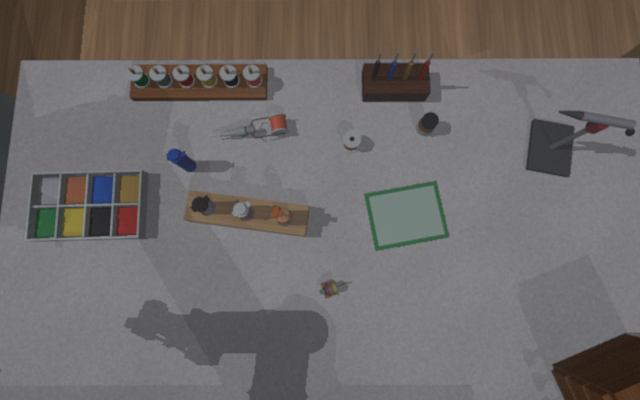

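```bash
cat > h.py <<'E'
import numpy as np,cv2
from station import *
def w(name,u,v,d=None,z=None,P={}):
    p=camera_params(name);K=p["camera_matrix"];E=p["extrinsics"]
    r=np.array([(u-K[0,2])/K[0,0],-(v-K[1,2])/K[1,1],-1.])
    R,t=E[:3,:3],E[:3,3];c=-R.T@t;dr=R.T@r
    if d is None:d=(z-c[2])/dr[2]
    return c+dr*d
E
python3 - <<'E'
from h import *
d=np.load("pics/top0.npy");im=cv2.imread("pics/top0.png")
c=im[180:250,170:330];cv2.imwrite("pics/topc.png",cv2.resize(c,None,fx=5,fy=5,interpolation=cv2.INTER_CUBIC))
s=cv2.imread("pics/side0.png")[155:235,250:350];cv2.imwrite("pics/sidec.png",cv2.resize(s,None,fx=7,fy=7,interpolation=cv2.INTER_CUBIC))
for n,u,v in[("padUL",366,194),("padUR",436,183),("padLR",447,238),("padLL",376,249)]:
    print(n,w("top",u,v,z=.003).round(3),w("top",u,v,d=d[v,u]).round(3))
# depth map to height in rack area
vv,uu=np.mgrid[180:250,170:330]
P=np.array([w("top",u,v,d=d[v,u]) for u,v in zip(uu.ravel(),vv.ravel())])
np.save("pics/P.npy",P)
m=(P[:,2]>.035)&(P[:,2]<.05)
q=P[m][:,:2]; print(m.sum(),cv2.minAreaRect(q.astype(np.float32)))
m=(P[:,2]>.07)
q=P[m]; 
from scipy.cluster.vq import kmeans2
from scipy.cluster.hierarchy import fclusterdata
l=fclusterdata(q[:,:2],.012,criterion='distance')
for k in set(l): 
    s=q[l==k]
    if len(s)>10:print(len(s),s.mean(0).round(3),s.min(0).round(3),s.max(0).round(3))
E
```

```text
padUL [ 0.593 -0.085  0.003] [ 0.592 -0.084  0.008]
padUR [ 0.62  -0.256  0.003] [ 0.619 -0.255  0.005]
padLR [ 0.486 -0.275  0.003] [ 0.486 -0.276  0.   ]
padLL [ 0.461 -0.106  0.003] [ 0.461 -0.106  0.002]Traceback (most recent call last):
  File "<stdin>", line 9, in <module>
  File "h.py", line 4, in w
    p=camera_params(name);K=p["camera_matrix"];E=p["extrinsics"]
ValueError: time passes only in moves, steps and waits
```

View pics/topc.png

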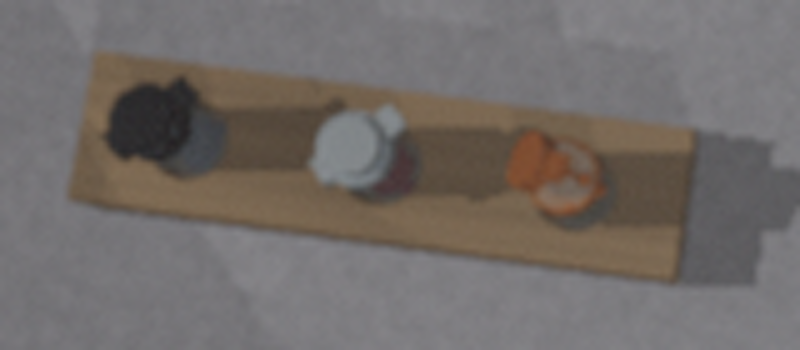

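View pics/sidec.png

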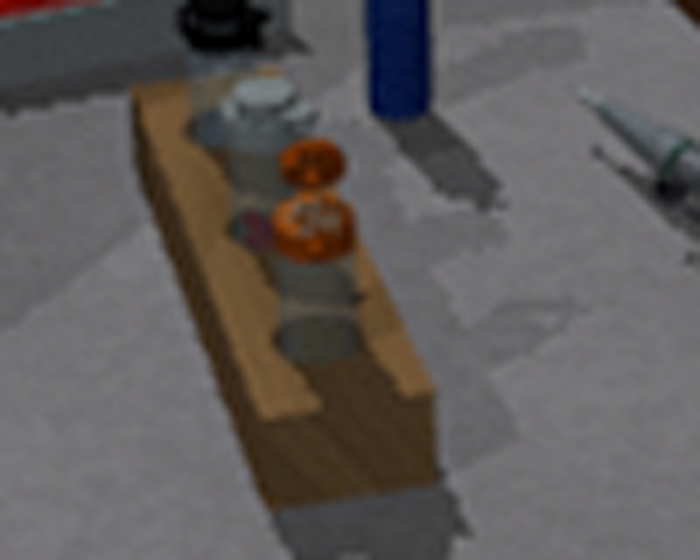

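```bash
cat > h.py <<'E'
import numpy as np,cv2
from station import *
from functools import lru_cache
from scipy.spatial.transform import Rotation as Ro
CP={n:camera_params(n) for n in("top","side","wrist")}
def w(name,u,v,d=None,z=None,pose=None):
    p=CP[name];K=p["camera_matrix"]
    r=np.array([(u-K[0,2])/K[0,0],-(v-K[1,2])/K[1,1],-np.ones_like(u,float)])
    if name=="wrist":
        T=np.eye(4);T[:3,:3]=Ro.from_euler('xyz',pose[1]).as_matrix();T[:3,3]=pose[0]
        T=T@p["hand_eye"]
    else:T=np.linalg.inv(p["extrinsics"])
    c=T[:3,3];dr=(T[:3,:3]@r.reshape(3,-1)).T
    if d is None:d=(z-c[2])/dr[:,2]
    return np.squeeze(c+dr*np.ravel(d)[:,None])
E
python3 - <<'E'
from h import *
d=np.load("pics/top0.npy");im=cv2.imread("pics/top0.png")
vv,uu=np.mgrid[180:250,170:330];vv=vv.ravel();uu=uu.ravel()
P=w("top",uu,vv,d=d[vv,uu]);C=im[vv,uu].astype(int)
print("cam",w("top",0,0,d=0),w("side",0,0,d=0))
m=(P[:,2]>.037)&(P[:,2]<.053)
print(m.sum(),cv2.minAreaRect(P[m][:,:2].astype(np.float32)))
for u,v in [(189,190.5),(308.5,206),(305.5,235.5),(184,220)]:print(w("top",u,v,z=.045).round(4))
print(w("top",283.4,218,z=.097).round(4))
o=(C[:,2]>C[:,0]+60)&(P[:,2]>.07)
for p,a,b in zip(P[o],uu[o],vv[o]):print(a,b,p.round(3))
E
```

```text
cam [0.44291381 0.01852928 0.87572653] [ 0.17726849 -0.86541015  0.71958079]
2824 ((0.545904278755188, 0.1973150074481964), (0.28075504302978516, 0.07011012732982635), 82.14104461669922)
[0.5965 0.3289 0.045 ]
[0.5589 0.0526 0.045 ]
[0.4914 0.0593 0.045 ]
[0.5281 0.3368 0.045 ]
[0.5259 0.1042 0.097 ]
275 207 [0.546 0.119 0.121]
276 207 [0.546 0.117 0.123]
277 207 [0.545 0.114 0.128]
274 208 [0.545 0.122 0.118]
275 208 [0.544 0.119 0.124]
276 208 [0.544 0.117 0.125]
277 208 [0.543 0.114 0.129]
278 208 [0.543 0.112 0.131]
273 209 [0.543 0.124 0.116]
274 209 [0.543 0.122 0.117]
275 209 [0.542 0.119 0.123]
276 209 [0.541 0.116 0.128]
277 209 [0.541 0.114 0.132]
278 209 [0.541 0.112 0.132]
273 210 [0.54  0.124 0.119]
274 210 [0.54  0.121 0.122]
275 210 [0.54  0.119 0.125]
276 210 [0.539 0.116 0.126]
277 210 [0.539 0.114 0.133]
278 210 [0.539 0.112 0.128]
273 211 [0.538 0.124 0.119]
274 211 [0.538 0.121 0.122]
275 211 [0.538 0.119 0.125]
276 211 [0.537 0.116 0.132]
277 211 [0.537 0.113 0.133]
278 211 [0.537 0.112 0.129]
279 211 [0.537 0.11  0.129]
280 211 [0.536 0.107 0.135]
281 211 [0.536
[... 965 characters left out ...]

272 215 [0.53  0.125 0.12 ]
273 215 [0.529 0.123 0.123]
274 215 [0.529 0.12  0.129]
275 215 [0.529 0.118 0.132]
276 215 [0.529 0.116 0.129]
277 215 [0.529 0.114 0.127]
278 215 [0.528 0.111 0.134]
279 215 [0.528 0.109 0.133]
280 215 [0.528 0.107 0.138]
281 215 [0.528 0.105 0.139]
286 215 [0.529 0.095 0.13 ]
272 216 [0.527 0.125 0.123]
273 216 [0.527 0.122 0.126]
274 216 [0.527 0.12  0.128]
275 216 [0.527 0.118 0.127]
276 216 [0.527 0.116 0.125]
277 216 [0.527 0.114 0.125]
278 216 [0.527 0.112 0.126]
275 217 [0.525 0.119 0.124]
276 217 [0.525 0.116 0.126]
282 221 [0.519 0.107 0.101]
283 221 [0.519 0.104 0.104]
284 221 [0.519 0.102 0.102]
282 222 [0.517 0.107 0.098]
283 222 [0.518 0.105 0.094]
```

Run:
```python
from h import *
d=np.load("pics/top0.npy");im=cv2.imread("pics/top0.png")
vv,uu=np.mgrid[180:250,170:330];vv=vv.ravel();uu=uu.ravel()
P=w("top",uu,vv,d=d[vv,uu]);C=im[vv,uu].astype(int)
o=(C[:,2]>C[:,0]+60)&(P[:,2]>.112)&(P[:,2]<.2)
q=P[o]
for i in range(4):
    c=q.mean(0);n=np.linalg.svd(q-c)[2][2];n*=np.sign(n[2]);r=(q-c)@n;print(len(q),c.round(3),n.round(3),r.std(),"tilt",np.arccos(n[2]),"az n",np.degrees(np.arctan2(n[1],n[0])))
    q=q[abs(r)<2*r.std()]
```

```text
82 [0.534 0.115 0.128] [0.129 0.637 0.76 ] 0.0022458139018536652 tilt 0.7077551118429557 az n 78.58860210520008
80 [0.535 0.115 0.129] [0.153 0.659 0.737] 0.0017139793223818025 tilt 0.742607577275845 az n 76.90594870711243
79 [0.535 0.115 0.129] [0.168 0.654 0.738] 0.0016534470284193974 tilt 0.7414111352447382 az n 75.62813834535982
79 [0.535 0.115 0.129] [0.168 0.654 0.738] 0.0016534470284193974 tilt 0.7414111352447382 az n 75.62813834535982
```

Request:
play_rows:
  targets:
    - [0,0,-0.14,0.0215,-0.0427,0.005,1]
    - [0,0,-0.14,0.0215,-0.0427,0.005,1]
    - [0,0,-0.14,0.0215,-0.0427,0.005,1]
    - [0,0,-0.14,0.0215,-0.0427,0.005,1]
    - [0,0,-0.14,0.0215,-0.0427,0.005,1]
    - [0,0,-0.14,0.0215,-0.0427,0.005,1]
    - [0,0,-0.14,0.0215,-0.0427,0.005,1]
    - [0,0,-0.14,0.0215,-0.0427,0.005,1]
    - [0,0,-0.14,0.0215,-0.0427,0.005,1]
    - [0,0,-0.14,0.0215,-0.0427,0.005,1]

```text
t: 1.35
eef_pos: [0.4895, 0.1765, 0.2504]
ee_rot: [3.133, -0.003, -1.857]
force: [1.1, 0.4, 0.0]
width: 0.0879
```

Run:
```python
from h import *
s=get_state();print(s['q'],s['eef_pos'],s['ee_rot'])
im,d=grab_frame("wrist");cv2.imwrite("pics/w1.png",im);np.save("pics/w1.npy",d);np.save("pics/w1p.npy",np.array([s['eef_pos'],s['ee_rot']]))
```

```text
[ 0.71901459  0.08047384 -0.24288792 -0.00586081 -1.25498632 -1.00331233] [0.48946841 0.17650941 0.25035218] [ 3.13284466 -0.00338531 -1.85692058]
```

View pics/w1.png

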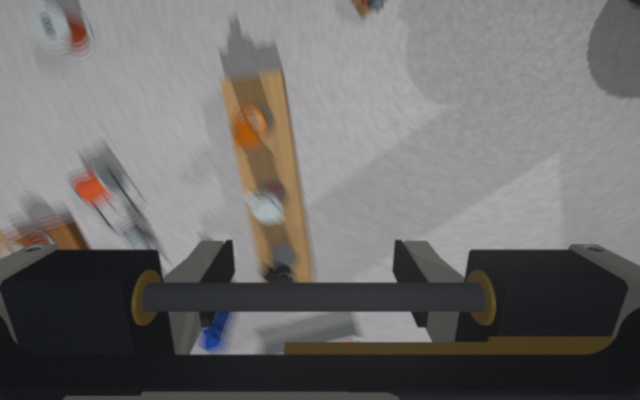

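Request:
play_rows:
  targets:
    - [0,0,0,0.014,-0.02,-0.018,0]
    - [0,0,0,0.014,-0.02,-0.018,0]
    - [0,0,0,0.014,-0.02,-0.018,0]
    - [0,0,0,0,0,0,0]
    - [0,0,0,0,0,0,0]
  grip_force: 20

```text
t: 2.02
eef_pos: [0.5339, 0.1088, 0.1952]
ee_rot: [3.133, -0.004, -1.87]
force: [-0.0, 0.4, -0.7]
width: 0.0432
```

Run:
```python
from h import *
s=get_state();print(s['q'],s['eef_pos'],s['ee_rot'])
im,d=grab_frame("wrist");cv2.imwrite("pics/w2.png",im);np.save("pics/w2.npy",d);np.save("pics/w2p.npy",np.array([s['eef_pos'],s['ee_rot']]))
```

```text
[ 0.55775294  0.15863988 -0.28083499 -0.00419563 -1.14052694 -0.85537887] [0.53389443 0.10879433 0.19515108] [ 3.13268618 -0.00446037 -1.87017002]
```

View pics/w2.png

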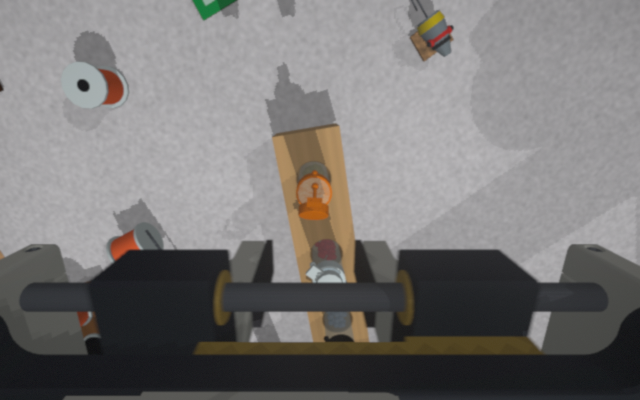

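Run:
```python
from h import *
im=cv2.imread("pics/w2.png");d=np.load("pics/w2.npy");p=np.load("pics/w2p.npy")
cv2.imwrite("pics/w2c.png",cv2.resize(im[140:240,260:380],None,fx=6,fy=6,interpolation=cv2.INTER_CUBIC))
vv,uu=np.mgrid[140:240,270:360];vv=vv.ravel();uu=uu.ravel()
P=w("wrist",uu,vv,d=d[vv,uu],pose=p);C=im[vv,uu].astype(int)
o=(C[:,2]>C[:,0]+60)&(d[vv,uu]>0)
q=P[o&(P[:,2]>.085)&(P[:,2]<.16)];print(len(q),q.min(0),q.max(0))
q=q[q[:,2]>.108]
for i in range(4):
    c=q.mean(0);n=np.linalg.svd(q-c)[2][2];n*=np.sign(n[2]);r=(q-c)@n;print(len(q),c.round(3),n.round(3),r.std().round(4),"tilt",np.arccos(n[2]),"az n",np.degrees(np.arctan2(n[1],n[0])))
    q=q[abs(r)<2*r.std()]
t=q[q[:,2].argsort()][-8:];print(t.round(3))
for u,v in[(273,136),(340,125)]:print(w("wrist",u,v,z=.045,pose=p))
```

```text
1128 [0.51624658 0.08616472 0.09271511] [0.54917442 0.12693728 0.14027162]
631 [0.534 0.11  0.129] [0.175 0.48  0.859] 0.0036 tilt 0.536779821983306 az n 69.97782113466096
593 [0.534 0.111 0.129] [0.208 0.576 0.791] 0.0026 tilt 0.6585169922916397 az n 70.12936928608595
564 [0.535 0.111 0.129] [0.228 0.61  0.759] 0.0021 tilt 0.7097471992101742 az n 69.50995452533115
530 [0.535 0.112 0.129] [0.227 0.622 0.749] 0.0017 tilt 0.723640825025722 az n 69.90819612294099
[[0.528 0.102 0.139]
 [0.529 0.102 0.139]
 [0.535 0.101 0.14 ]
 [0.531 0.101 0.14 ]
 [0.533 0.101 0.14 ]
 [0.537 0.1   0.14 ]
 [0.532 0.102 0.14 ]
 [0.526 0.104 0.14 ]]
[0.55864061 0.05056674 0.045     ]
[0.48998229 0.06030311 0.045     ]
```

View pics/w2c.png

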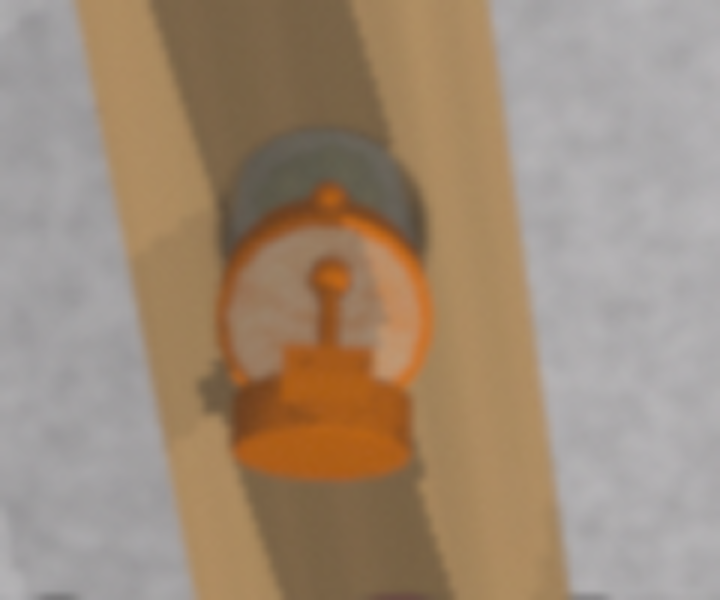

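Run:
```python
from h import *
p=np.load("pics/w2p.npy")
for u,v,z in[(314.3,190.8,.102),(315,172,.1),(297,192,.1),(332,192,.1),(314.5,186,.128)]:print(w("wrist",u,v,z=z,pose=p).round(4))
```

```text
[0.5313 0.1036 0.102 ]
[0.5258 0.0879 0.1   ]
[0.5467 0.1006 0.1   ]
[0.5165 0.11   0.1   ]
[0.5281 0.0929 0.128 ]
```

Request:
play_rows:
  targets:
    - [0,0,-0.02,-0.002,-0.005,-0.012,0]
    - [0,0,-0.02,-0.002,-0.0045,-0.012,0]
    - [0,0,0,0,0,-0.012,0]
    - [0,0,0,0,0,0,0]
    - [0,0,0,0,0,0,0]

```text
t: 2.7
eef_pos: [0.5288, 0.1002, 0.1573]
ee_rot: [3.133, -0.003, -1.91]
force: [0.6, -0.7, 1.6]
width: 0.0004
```

Request:
play_rows:
  targets:
    - [0,0,0,0,0,-0.006,0]
    - [0,0,0,0,0,-0.006,0]
    - [0,0,0,0,0,-0.006,0]
    - [0,0,0,0,0,-0.006,0]
    - [0,0,0,0,0,-0.006,0]

```text
t: 3.32
eef_pos: [0.5294, 0.1006, 0.126]
ee_rot: [3.134, -0.002, -1.91]
force: [0.3, 0.6, -0.3]
width: 0.0007
```

Request:
play_rows:
  targets:
    - [0,0,0,0,0,-0.003,0]
    - [0,0,0,0,0,-0.003,0]
    - [0,0,0,0,0,0,0]

```text
t: 3.7
eef_pos: [0.5292, 0.1005, 0.119]
ee_rot: [3.134, -0.003, -1.91]
force: [-0.7, 0.1, 0.0]
width: 0.0002
```

Run:
```python
from h import *
s=get_state();print(s['force'],s['eef_pos'])
im,d=grab_frame("wrist");cv2.imwrite("pics/w3.png",im)
im,d=grab_frame("side");cv2.imwrite("pics/s3c.png",cv2.resize(im[130:230,240:360],None,fx=6,fy=6,interpolation=cv2.INTER_CUBIC))
```

```text
[-0.74530857  0.05904757  0.01192014] [0.52916177 0.10047374 0.11904793]
```

View pics/s3c.png

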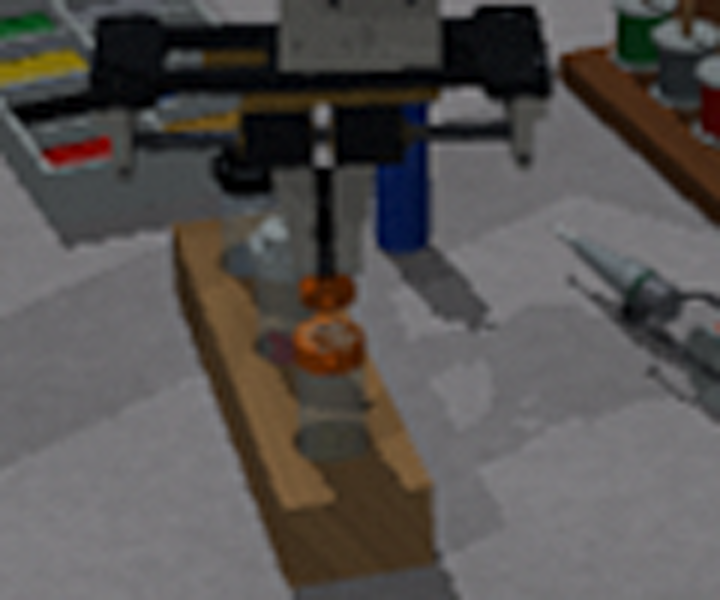

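View pics/w3.png

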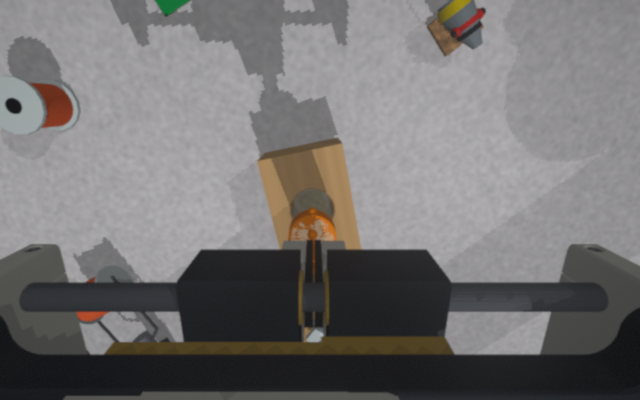

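Run:
```python
from h import *
im=cv2.imread("pics/w3.png")
cv2.imwrite("pics/w3c.png",cv2.resize(im[180:280,250:370],None,fx=6,fy=6,interpolation=cv2.INTER_CUBIC))
s=get_state();p=(s['eef_pos'],s['ee_rot'])
im,d=grab_frame("side")
vv,uu=np.mgrid[130:230,240:360];vv=vv.ravel();uu=uu.ravel()
P=w("side",uu,vv,d=d[vv,uu]);C=im[vv,uu].astype(int)
o=(C[:,2]>C[:,0]+60)&(P[:,2]>.09)&(P[:,2]<.16)&(P[:,1]<.15)&(P[:,1]>.05)
for a,b,q in zip(uu[o],vv[o],P[o]):
    if a in(291,294,297):print(a,b,q.round(3))
print()
for b in range(155,185,2):
    for a in(291,298):print(a,b,w("side",a,b,d=d[b,a]).round(3),im[b,a],end=' ')
    print()
```

```text
291 176 [0.526 0.114 0.128]
297 176 [0.542 0.109 0.127]
291 177 [0.527 0.116 0.123]
294 177 [0.529 0.098 0.133]
297 177 [0.542 0.109 0.124]
291 178 [0.526 0.113 0.122]
294 178 [0.531 0.104 0.126]
297 178 [0.54  0.103 0.124]
291 179 [0.525 0.113 0.119]
294 179 [0.533 0.111 0.118]
297 179 [0.54  0.104 0.121]
294 180 [0.526 0.09  0.128]
294 181 [0.527 0.093 0.123]
294 183 [0.536 0.12  0.1  ]
297 183 [0.544 0.118 0.099]
291 184 [0.526 0.116 0.101]
291 185 [0.524 0.111 0.102]
291 186 [0.522 0.105 0.102]
291 187 [0.521 0.102 0.101]
291 188 [0.519 0.098 0.1  ]
297 188 [0.534 0.092 0.1  ]
291 189 [0.52  0.101 0.095]
294 189 [0.525 0.089 0.1  ]
297 189 [0.533 0.088 0.099]
291 190 [0.519 0.099 0.093]
294 190 [0.526 0.093 0.095]
297 190 [0.533 0.09  0.095]
291 191 [0.518 0.097 0.091]
294 191 [0.525 0.091 0.093]
297 191 [0.533 0.089 0.092]

291 155 [0.511 0.065 0.217] [6 5 3] 298 155 [0.528 0.059 0.217] [8 7 5] 
291 157 [0.511 0.066 0.212] [22 22 22] 298 157 [0.528 0.06  0.211] [37 37 38] 
291 159 [0.52  0.092 0.191] [62 64 65] 298 159 [0.538 0.087 0.19 ] [62 66 65] 
291 161 [0.52  0.09  0.187] 
[... 230 characters left out ...]
0.167] [66 70 70] 298 167 [0.537 0.086 0.167] [66 70 71] 
291 169 [0.52  0.093 0.162] [63 66 65] 298 169 [0.536 0.084 0.162] [69 73 73] 
291 171 [0.519 0.092 0.156] [74 78 78] 298 171 [0.536 0.084 0.157] [67 71 71] 
291 173 [0.519 0.093 0.15 ] [74 75 77] 298 173 [0.536 0.086 0.149] [69 72 72] 
291 175 [0.519 0.093 0.144] [57 63 72] 298 175 [0.536 0.087 0.143] [55 57 62] 
291 177 [0.527 0.116 0.123] [  5  53 130] 298 177 [0.543 0.104 0.126] [17 36 70] 
291 179 [0.525 0.113 0.119] [ 1 27 68] 298 179 [0.544 0.108 0.117] [ 8 30 65] 
291 181 [0.528 0.12  0.108] [32 42 59] 298 181 [0.611 0.285 0.   ] [ 94  96 102] 
291 183 [0.548 0.176 0.067] [ 40  64 101] 298 183 [0.58  0.205 0.043] [ 66  82 107]
```

View pics/w3c.png

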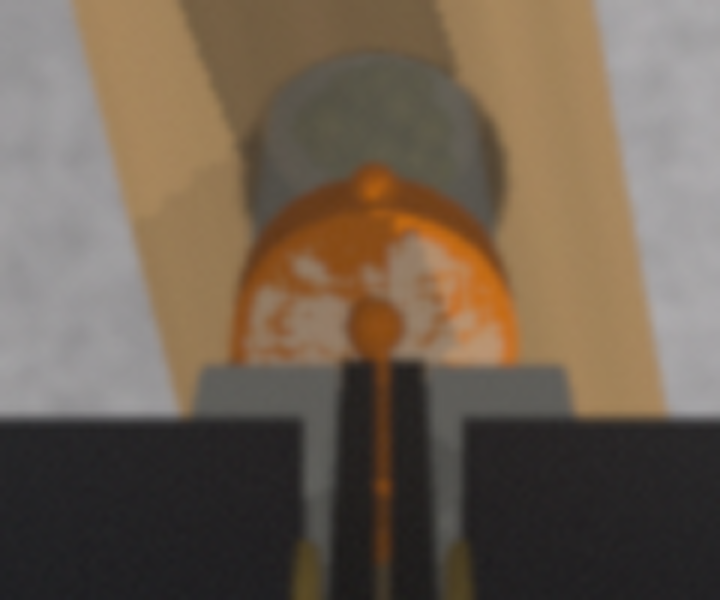

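Run:
```python
from h import *
s=get_state();p=(s['eef_pos'],s['ee_rot']);print(s['eef_pos'],s['q'])
im,d=grab_frame("wrist")
for r in range(225,300,6):
    print(r,[ (w("wrist",c,r,d=d[r,c],pose=p).round(3).tolist(),d[r,c].round(3)) for c in(290,300,328)])
ims,ds=grab_frame("side");cv2.imwrite("pics/s4.png",ims);np.save("pics/s4.npy",ds)
for c in(287,289,291,301,302):
  print(c,[(r,w("side",c,r,d=ds[r,c]).round(3).tolist()) for r in range(150,184,3)])
```

```text
[0.52936159 0.10057258 0.11942226] [ 0.54840285  0.2147148  -0.39808889 -0.00502998 -0.96476291 -0.88490559]
225 [([0.555, 0.112, 0.047], np.float32(0.272)), ([0.537, 0.094, 0.103], np.float32(0.212)), ([0.52, 0.101, 0.102], np.float32(0.213))]
231 [([0.545, 0.096, 0.102], np.float32(0.214)), ([0.539, 0.098, 0.103], np.float32(0.213)), ([0.521, 0.105, 0.103], np.float32(0.213))]
237 [([0.546, 0.1, 0.103], np.float32(0.214)), ([0.54, 0.103, 0.103], np.float32(0.214)), ([0.522, 0.109, 0.103], np.float32(0.215))]
243 [([0.537, 0.085, 0.151], np.float32(0.163)), ([0.533, 0.087, 0.15], np.float32(0.164)), ([0.519, 0.091, 0.151], np.float32(0.164))]
249 [([0.524, 0.061, 0.213], np.float32(0.097)), ([0.521, 0.062, 0.213], np.float32(0.096)), ([0.513, 0.065, 0.213], np.float32(0.096))]
255 [([0.524, 0.061, 0.217], np.float32(0.093)), ([0.521, 0.063, 0.215], np.float32(0.094)), ([0.513, 0.065, 0.217], np.float32(0.092))]
261 [([0.523, 0.061, 0.221], np.float32(0.088)), ([0.522, 0.064, 0.216], np.float32(0.094)), ([0.513, 0.064, 0.222], np.float32(0.088))]
267 [([0.523, 0.061, 0.225], np.float
[... 1899 characters left out ...]
, (153, [0.535, 0.056, 0.223]), (156, [0.535, 0.058, 0.213]), (159, [0.545, 0.084, 0.19]), (162, [0.544, 0.081, 0.183]), (165, [0.544, 0.081, 0.174]), (168, [0.652, 0.363, 0.0]), (171, [0.646, 0.348, -0.003]), (174, [0.639, 0.329, -0.003]), (177, [0.63, 0.307, -0.001]), (180, [0.622, 0.288, -0.0]), (183, [0.615, 0.271, -0.001])]
302 [(150, [0.539, 0.059, 0.229]), (153, [0.537, 0.055, 0.223]), (156, [0.537, 0.056, 0.213]), (159, [0.547, 0.082, 0.191]), (162, [0.674, 0.408, -0.003]), (165, [0.663, 0.381, 0.001]), (168, [0.656, 0.363, -0.001]), (171, [0.65, 0.349, -0.004]), (174, [0.643, 0.33, -0.004]), (177, [0.633, 0.306, -0.001]), (180, [0.627, 0.291, -0.003]), (183, [0.619, 0.272, -0.002])]
```

Both cameras put the fingertips at z≈0.142, about 23 mm behind the reported TCP and not 11 mm ahead of it. The lid is still open and there has been no contact force. I'll use the measured offset from here on and keep pressing in small steps.

Request:
play_rows:
  targets:
    - [0,0,0,0,0,-0.005,0]
    - [0,0,0,0,0,-0.005,0]
    - [0,0,0,0,0,-0.005,0]

```text
t: 4.32
eef_pos: [0.5298, 0.1006, 0.1044]
ee_rot: [3.135, -0.002, -1.91]
force: [-1.5, -2.0, 0.9]
width: 0.0001
```

Run:
```python
from h import *
s=get_state();print(s['force'],s['eef_pos'])
im,d=grab_frame("side");cv2.imwrite("pics/s5c.png",cv2.resize(im[130:230,240:360],None,fx=6,fy=6,interpolation=cv2.INTER_CUBIC))
```

```text
[-1.46001869 -2.01610558  0.88718111] [0.52983572 0.10055389 0.10437351]
```

View pics/s5c.png

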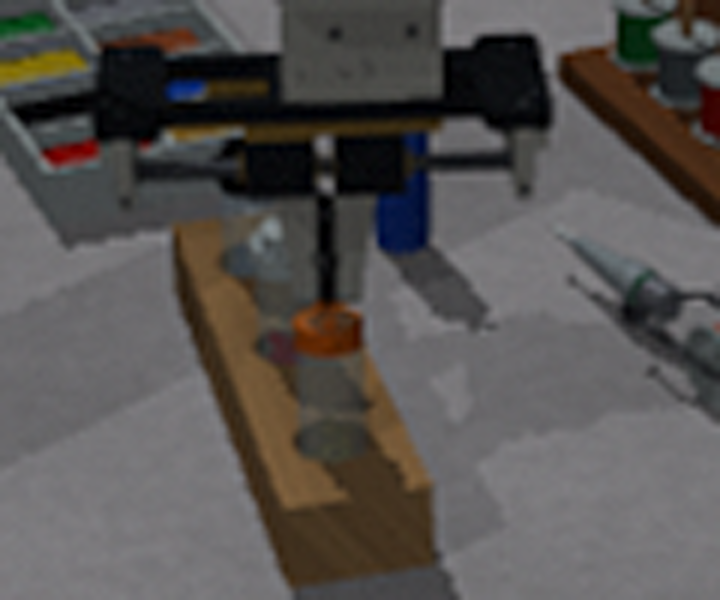

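Run:
```python
from h import *
im,d=grab_frame("wrist");a=cv2.resize(im[180:280,250:370],None,fx=4,fy=4,interpolation=cv2.INTER_CUBIC)
im,d=grab_frame("side");b=cv2.resize(im[160:210,270:320],None,fx=8,fy=8,interpolation=cv2.INTER_CUBIC)
cv2.imwrite("pics/c6.png",np.hstack([a[:400,:400],b]))
```

```text
(no output)
```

View pics/c6.png

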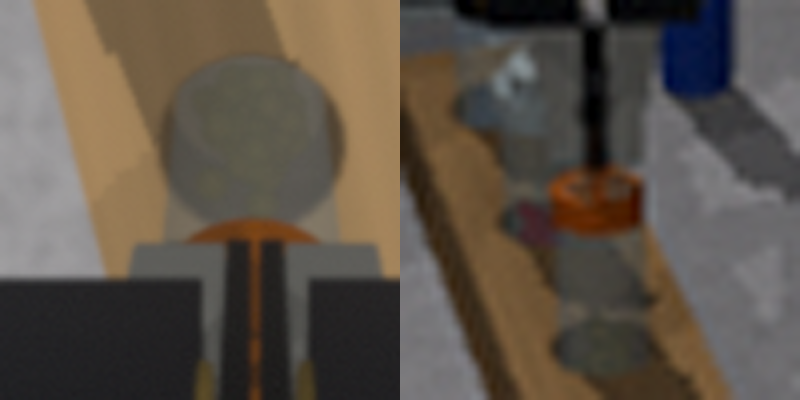

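The lid isn't under the fingertips. They came down on its inner face (Fy −2 N) and are leaning the vial toward +y. I'll back straight up and look again.

Request:
play_rows:
  targets:
    - [0,0,0,0,0,0.01,0]
    - [0,0,0,0,0,0.02,0]
    - [0,0,0,0,0,0.03,0]
    - [0,0,0,0.008,0.02,0.03,0]
    - [0,0,0,0,0,0,0]
    - [0,0,0,0,0,0,0]

```text
t: 5.22
eef_pos: [0.5376, 0.1213, 0.1998]
ee_rot: [3.135, -0.0, -1.91]
force: [0.4, 0.8, 0.2]
width: 0.0003
```

Run:
```python
from h import *
s=get_state();print(s['force'],s['eef_pos'],s['ee_rot'])
im,d=grab_frame("wrist");a=cv2.resize(im[140:240,250:350],None,fx=4,fy=4,interpolation=cv2.INTER_CUBIC)
cv2.imwrite("pics/w7.png",im);np.save("pics/w7.npy",d);np.save("pics/w7p.npy",np.array([s['eef_pos'],s['ee_rot']]))
im,d=grab_frame("side");b=cv2.resize(im[160:210,270:320],None,fx=8,fy=8,interpolation=cv2.INTER_CUBIC)
cv2.imwrite("pics/c7.png",np.hstack([a,b]))
```

```text
[0.41662656 0.79057469 0.23519543] [0.53761363 0.12130526 0.19983084] [ 3.13547366e+00 -3.80922041e-04 -1.91021804e+00]
```

View pics/c7.png

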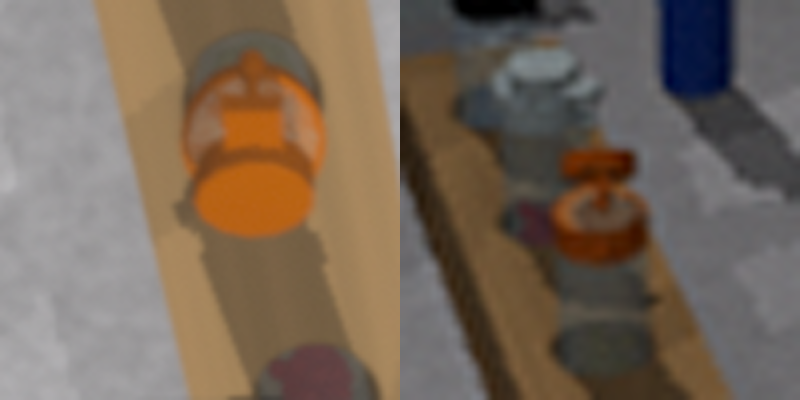

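View pics/w7.png

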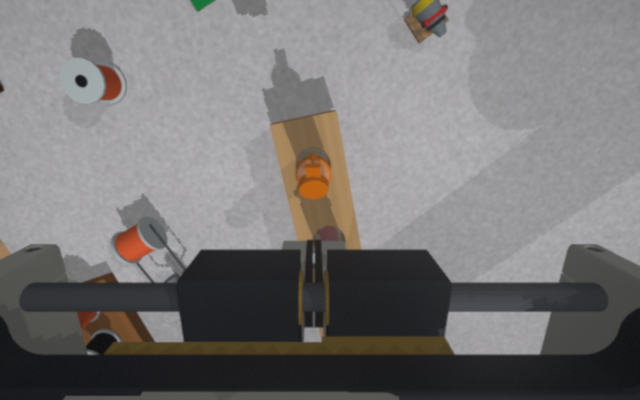

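Run:
```python
from h import *
im=cv2.imread("pics/w7.png");d=np.load("pics/w7.npy");p=np.load("pics/w7p.npy")
vv,uu=np.mgrid[140:215,285:345];vv=vv.ravel();uu=uu.ravel()
P=w("wrist",uu,vv,d=d[vv,uu],pose=p);C=im[vv,uu].astype(int)
o=(C[:,2]>C[:,0]+60)&(d[vv,uu]>0)
q0=P[o&(P[:,2]>.085)&(P[:,2]<.16)]
q=q0[q0[:,2]>.108]
for i in range(4):
    c=q.mean(0);n=np.linalg.svd(q-c)[2][2];n*=np.sign(n[2]);r=(q-c)@n;print(len(q),c.round(3),n.round(3),r.std().round(4),"tilt",np.arccos(n[2]),"az n",np.degrees(np.arctan2(n[1],n[0])))
    q=q[abs(r)<2*r.std()]
h=np.array([np.cos(np.radians(70.5)),np.sin(np.radians(70.5))])
for v in range(150,204,3):
    u=313; X=w("wrist",u,v,d=d[v,u],pose=p);print(v,X.round(4),"along hinge dir from (.5315,.104): %.4f"%((X[:2]-[.5315,.104])@h),im[v,u])
```

```text
844 [0.532 0.103 0.124] [0.102 0.302 0.948] 0.0031 tilt 0.324335298509834 az n 71.36730805612893
800 [0.533 0.104 0.124] [0.124 0.396 0.91 ] 0.0019 tilt 0.4283527684966825 az n 72.58998864979108
764 [0.533 0.105 0.124] [0.137 0.407 0.903] 0.0015 tilt 0.4434281301970171 az n 71.3883664738109
727 [0.533 0.105 0.124] [0.144 0.409 0.901] 0.0013 tilt 0.4488602924802171 az n 70.67047366133883
150 [0.5263 0.0884 0.0596] along hinge dir from (.5315,.104): -0.0164 [76 90 95]
153 [0.5245 0.0827 0.1171] along hinge dir from (.5315,.104): -0.0224 [ 38  76 127]
156 [0.5252 0.0845 0.1203] along hinge dir from (.5315,.104): -0.0205 [ 27  78 140]
159 [0.5259 0.0866 0.1217] along hinge dir from (.5315,.104): -0.0182 [ 29  75 133]
162 [0.5266 0.0884 0.1247] along hinge dir from (.5315,.104): -0.0163 [ 34  78 134]
165 [0.527  0.0895 0.1314] along hinge dir from (.5315,.104): -0.0151 [ 30  76 136]
168 [0.5278 0.0918 0.1317] along hinge dir from (.5315,.104): -0.0128 [ 19  93 176]
171 [0.5288 0.0948 0.128 ] along hinge dir from (.5315,.104): -0.0096 [ 18  98 185]
174 [0.5298 0.0977 0.1255] along hinge dir from (.5315,.104): -0.0065 [ 19  98 185]
177 [0.5306 0.0999 0.1262] along hinge dir from (.5315,.104): -0.0042 [ 29  81 145]
180 [0.5313 0.1017 0.1284] along hinge dir from (.5315,.104): -0.0022 [ 27  87 158]
183 [0.5324 0.1048 0.1256] along hinge dir from (.5315,.104): 0.0011 [ 20  99 186]
186 [0.5116 0.0433 0.3808] along hinge dir from (.5315,.104): -0.0638 [ 20  99 185]
189 [0.5344 0.1107 0.1215] along hinge dir from (.5315,.104): 0.0073 [ 17  99 185]
192 [0.5355 0.1137 0.1195] along hinge dir from (.5315,.104): 0.0105 [ 19  97 184]
195 [0.5367 0.1172 0.1161] along hinge dir from (.5315,.104): 0.0142 [ 21  97 184]
198 [0.5379 0.1205 0.1135] along hinge dir from (.5315,.104): 0.0177 [ 36  97 172]
201 [0.5456 0.143  0.0471] along hinge dir from (.5315,.104): 0.0414 [ 68  96 118]
```

Request:
play_rows:
  targets:
    - [0,0,0,-0.0038,-0.011,-0.02,0]
    - [0,0,0,-0.0038,-0.011,-0.02,0]
    - [0,0,0,0,0,-0.02,0]
    - [0,0,0,0,0,-0.018,0]
    - [0,0,0,0,0,-0.006,0]
    - [0,0,0,-0.0005,-0.0013,-0.005,0]
    - [0,0,0,-0.0005,-0.0013,-0.005,0]

```text
t: 6.2
eef_pos: [0.5269, 0.0933, 0.1008]
ee_rot: [3.133, -0.004, -1.911]
force: [0.1, 0.0, 1.2]
width: 0.0003
```

Run:
```python
from h import *
s=get_state();print(s['force'],s['moment'],s['eef_pos'],s['ee_rot'])
im,d=grab_frame("wrist");a=cv2.resize(im[180:280,260:360],None,fx=4,fy=4,interpolation=cv2.INTER_CUBIC)
im,d=grab_frame("side");b=cv2.resize(im[160:210,270:320],None,fx=8,fy=8,interpolation=cv2.INTER_CUBIC)
cv2.imwrite("pics/c8.png",np.hstack([a,b]))
```

```text
[0.14188318 0.00519226 1.18617215] [-0.01208995 -0.05075497  0.02281163] [0.52685531 0.09326339 0.10084094] [ 3.13287822 -0.00431192 -1.91139829]
```

View pics/c8.png

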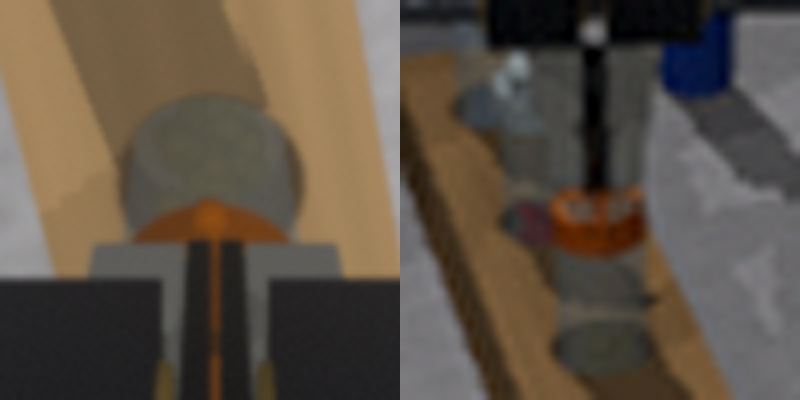

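Run:
```python
from h import *
im,d=grab_frame("side");cv2.imwrite("pics/s9.png",cv2.resize(im[170:200,280:310],None,fx=20,fy=20,interpolation=cv2.INTER_NEAREST))
h=np.array([.334,.943])
for c in(289,291,293,294,295,297,299,300):
  print(c)
  for r in range(174,194):
    X=w("side",c,r,d=d[r,c]);print("  ",r,"y' %.4f z %.4f"%((X[:2]-[.5315,.104])@h,X[2]),im[r,c])
```

```text
289
   174 y' -0.0225 z 0.1512 [70 72 73]
   175 y' -0.0220 z 0.1479 [69 73 74]
   176 y' -0.0244 z 0.1463 [70 74 74]
   177 y' -0.0253 z 0.1437 [71 73 74]
   178 y' -0.0218 z 0.1387 [72 74 75]
   179 y' -0.0236 z 0.1366 [70 74 74]
   180 y' -0.0239 z 0.1337 [70 73 73]
   181 y' -0.0231 z 0.1302 [72 75 74]
   182 y' -0.0254 z 0.1284 [71 71 69]
   183 y' -0.0233 z 0.1241 [60 64 70]
   184 y' 0.0765 z 0.0618 [ 46  70 103]
   185 y' 0.0011 z 0.1034 [ 23  65 122]
   186 y' 0.0046 z 0.0981 [ 21  60 120]
   187 y' 0.0010 z 0.0970 [11 40 93]
   188 y' 0.0020 z 0.0932 [11 33 73]
   189 y' 0.0006 z 0.0909 [11 33 75]
   190 y' 0.0733 z 0.0432 [25 43 75]
   191 y' 0.0636 z 0.0457 [44 57 66]
   192 y' 0.0656 z 0.0410 [48 59 65]
   193 y' 0.0595 z 0.0413 [45 56 64]
291
   174 y' -0.0245 z 0.1521 [72 76 76]
   175 y' -0.0215 z 0.1474 [65 67 66]
   176 y' -0.0241 z 0.1458 [61 64 64]
   177 y' -0.0206 z 0.1408 [70 74 74]
   178 y' -0.0246 z 0.1400 [72 76 76]
   179 y' -0.0246 z 0.1370 [74 77 77]
   180 y' -0.0260 z 0.1347 [73 77 78]
   181 y' -0.0234 z 0.1301 [76 78 77]
   182 y' -0.0212 z 0.1258 [7
[... 4301 characters left out ...]
7 [80 81 83]
   176 y' -0.0236 z 0.1445 [80 80 80]
   177 y' -0.0222 z 0.1406 [89 88 89]
   178 y' -0.0253 z 0.1394 [88 90 89]
   179 y' -0.0225 z 0.1347 [88 88 89]
   180 y' -0.0265 z 0.1339 [86 87 87]
   181 y' -0.0219 z 0.1281 [86 86 86]
   182 y' -0.0256 z 0.1272 [93 91 89]
   183 y' -0.0215 z 0.1217 [ 95  98 104]
   184 y' 0.0129 z 0.0981 [ 77  87 107]
   185 y' 0.0026 z 0.1011 [67 70 85]
   186 y' -0.0043 z 0.1020 [65 68 84]
   187 y' -0.0025 z 0.0977 [53 59 78]
   188 y' -0.0045 z 0.0958 [30 47 75]
   189 y' -0.0052 z 0.0929 [22 48 80]
   190 y' -0.0064 z 0.0905 [44 66 89]
   191 y' -0.0053 z 0.0866 [64 82 93]
   192 y' -0.0043 z 0.0827 [59 78 92]
   193 y' -0.0062 z 0.0806 [60 78 93]
```

View pics/s9.png

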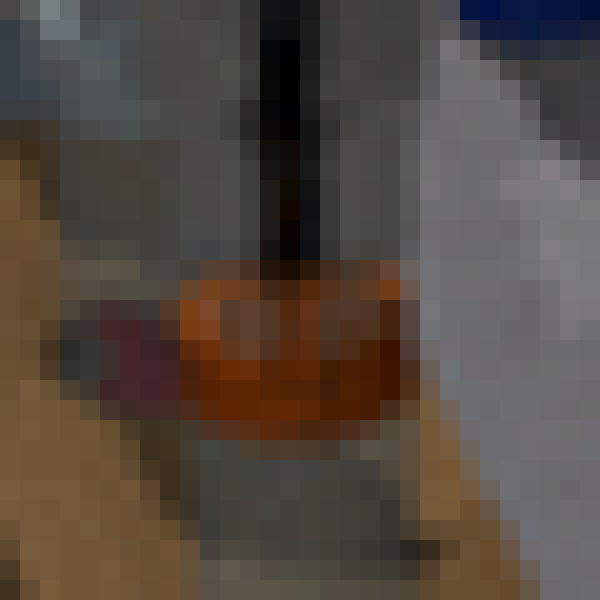

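The lid is under the fingertips: there is orange directly below the tip at z≈0.117, and Fz is about 1 N. I'll press on down.

Request:
play_rows:
  targets:
    - [0,0,0,0,0,-0.005,0]
    - [0,0,0,0,0,-0.004,0]

```text
t: 6.6
eef_pos: [0.5275, 0.0937, 0.0925]
ee_rot: [3.134, -0.003, -1.911]
force: [-0.1, 0.3, -0.2]
width: 0.0008
```

Request:
play_rows:
  targets:
    - [0,0,0,0,0,-0.003,0]
    - [0,0,0,0,0,-0.002,0]

```text
t: 6.85
eef_pos: [0.5298, 0.0947, 0.089]
ee_rot: [3.138, 0.0, -1.91]
force: [-1.2, 1.7, 14.6]
width: 0.0004
```

Run:
```python
from h import *
s=get_state();print(s['force'],s['moment'],s['eef_pos'],s['ee_rot'])
im,d=grab_frame("wrist");a=cv2.resize(im[180:280,260:360],None,fx=4,fy=4,interpolation=cv2.INTER_CUBIC)
im,d=grab_frame("side");b=cv2.resize(im[160:210,270:320],None,fx=8,fy=8,interpolation=cv2.INTER_CUBIC)
cv2.imwrite("pics/c10.png",np.hstack([a,b]))
```

```text
[-1.19374179  1.71829093 14.62218891] [0.60859445 0.44721411 0.02336404] [0.52980173 0.09472107 0.08898234] [ 3.13803409e+00  3.61663426e-06 -1.91010476e+00]
```

View pics/c10.png

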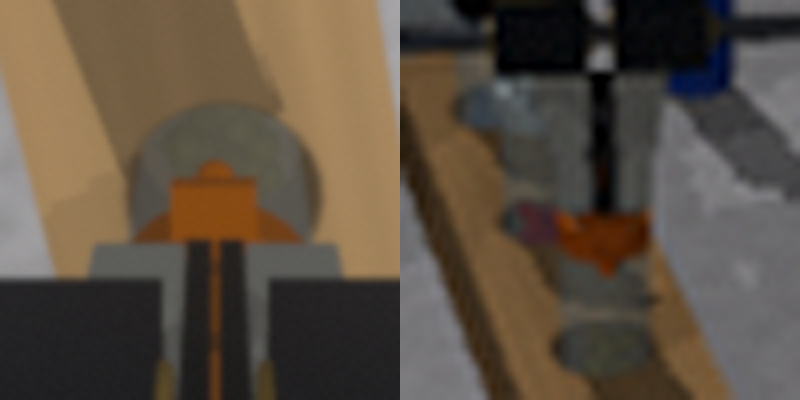

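Request:
play_rows:
  targets:
    - [0,0,0,0,0,0,0]
    - [0,0,0,0,0,0.01,0]
    - [0,0,0,0.0,0.0,0.03,0]
    - [0,0,0,0.001,0.005,0.04,1]
    - [0,0,0,0.001,0.005,0.03,1]
    - [0,0,0,0,0,0,1]
    - [0,0,0,0,0,0,1]

```text
t: 7.82
eef_pos: [0.5311, 0.105, 0.2039]
ee_rot: [3.138, 0.0, -1.91]
force: [0.1, -0.5, -1.3]
width: 0.0351
```

Run:
```python
from h import *
s=get_state();print(s['force'],s['eef_pos'],s['ee_rot'],s['width'])
im,d=grab_frame("wrist");a=cv2.resize(im[140:240,260:360],None,fx=4,fy=4,interpolation=cv2.INTER_CUBIC)
cv2.imwrite("pics/w11.png",im);np.save("pics/w11.npy",d);np.save("pics/w11p.npy",np.array([s['eef_pos'],s['ee_rot']]))
p=(s['eef_pos'],s['ee_rot'])
vv,uu=np.mgrid[140:235,285:345];vv=vv.ravel();uu=uu.ravel()
P=w("wrist",uu,vv,d=d[vv,uu],pose=p);C=im[vv,uu].astype(int)
o=(C[:,2]>C[:,0]+60)&(d[vv,uu]>0)
q=P[o&(P[:,2]>.085)&(P[:,2]<.16)];print(len(q),q.mean(0),q.max(0),q.min(0),np.percentile(q[:,2],[50,95]))
q=q[q[:,2]>.106];c=(q.max(0)+q.min(0))/2;print("disc",c,q.mean(0))
im,d=grab_frame("side");b=cv2.resize(im[160:210,270:320],None,fx=8,fy=8,interpolation=cv2.INTER_CUBIC)
cv2.imwrite("pics/c11.png",np.hstack([a,b]))
```

```text
[ 0.12460873 -0.48923419 -1.2915854 ] [0.531089   0.10496175 0.20388921] [ 3.13751826e+00  6.14058568e-05 -1.90992297e+00] 0.03512879343837178
1107 [0.53040864 0.10023244 0.10929512] [0.54755418 0.12342956 0.11466914] [0.51540176 0.07953826 0.08526686] [0.11186131 0.11365726]
disc [0.5314593  0.09763539 0.11043833] [0.53009433 0.09914156 0.11160085]
```

View pics/c11.png

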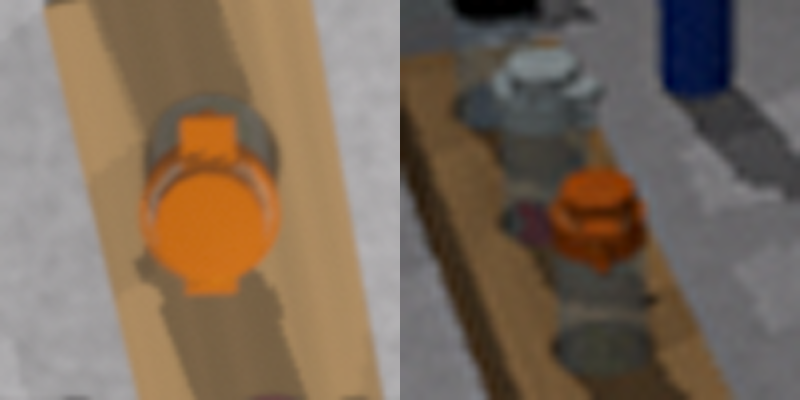

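Request:
play_rows:
  targets:
    - [0,0,0,0,0,-0.02,1]
    - [0,0,0,0,0,-0.03,1]
    - [0,0,0,0,0,-0.03,1]
    - [0,0,0,0,0,0,1]
    - [0,0,0,0,0,0,1]

```text
t: 8.55
eef_pos: [0.5298, 0.1035, 0.1195]
ee_rot: [3.135, -0.004, -1.91]
force: [1.3, 0.5, 0.5]
width: 0.0868
```

Run:
```python
from h import *
s=get_state();print(s['force'],s['eef_pos'],s['ee_rot'],s['width'])
p=np.load("pics/w11p.npy");print("disc",w("wrist",312.8,196.2,z=.111,pose=p))
im,d=grab_frame("wrist");cv2.imwrite("pics/w12.png",im)
im,d=grab_frame("side");cv2.imwrite("pics/c12.png",cv2.resize(im[120:220,240:360],None,fx=6,fy=6,interpolation=cv2.INTER_CUBIC))
```

```text
[1.30200594 0.46658952 0.45827058] [0.5297617  0.10347179 0.11954619] [ 3.13451202 -0.00447431 -1.91028678] 0.08682495596150958
disc [0.53179725 0.10439226 0.111     ]
```

View pics/w12.png

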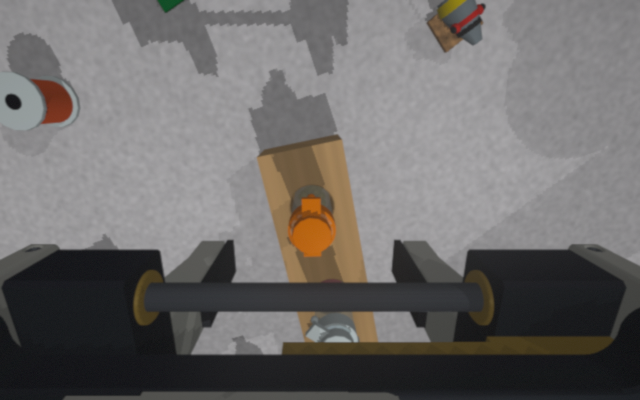

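View pics/c12.png

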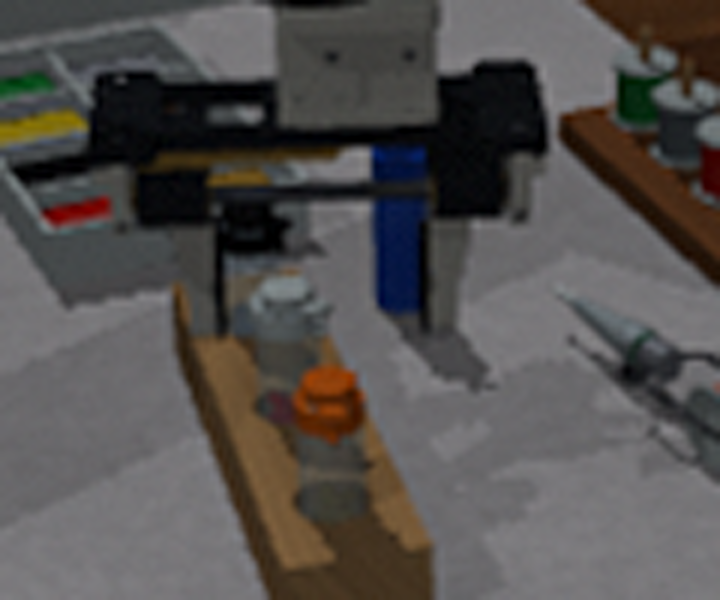

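Request:
play_rows:
  targets:
    - [0,0,0,0.001,0.001,-0.02,1]
    - [0,0,0,0.001,0,-0.02,1]
    - [0,0,0,0,0,-0.02,1]
    - [0,0,0,0,0,-0.015,1]
    - [0,0,0,0,0,-0.007,1]
    - [0,0,0,0,0,0,1]

```text
t: 9.4
eef_pos: [0.5361, 0.1068, 0.0417]
ee_rot: [-3.14, 0.004, -1.909]
force: [0.6, 0.7, -0.4]
width: 0.0877
```

Run:
```python
from h import *
s=get_state();print(s['force'],s['eef_pos'],s['ee_rot'],s['width'])
im,d=grab_frame("side");cv2.imwrite("pics/c13.png",cv2.resize(im[120:220,240:360],None,fx=6,fy=6,interpolation=cv2.INTER_CUBIC))
```

```text
[ 0.58094776  0.7444044  -0.39775771] [0.53613724 0.10677579 0.04168564] [-3.1403793   0.00447284 -1.90947084] 0.08772969820392176
```

View pics/c13.png

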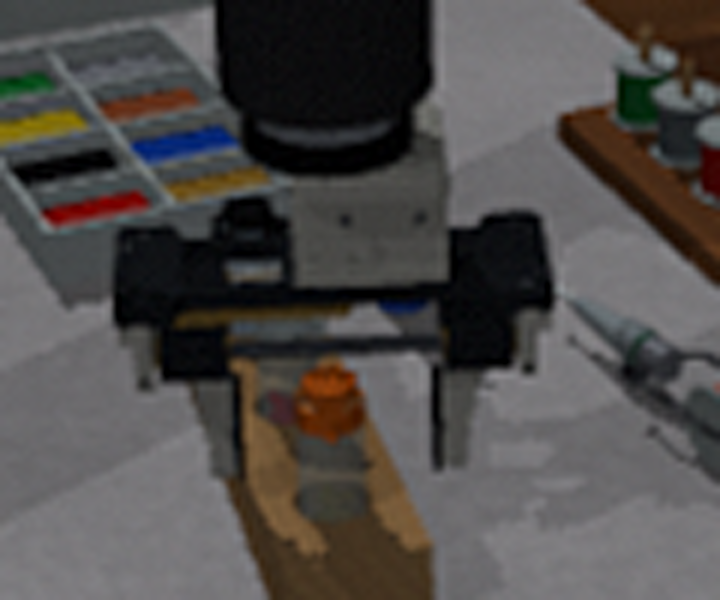

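Request:
play_rows:
  targets:
    - [0,0,0,-0.004,-0.002,-0.005,1]
    - [0,0,0,0,0,0,0.2]
    - [0,0,0,0,0,0,0.2]
    - [0,0,0,0,0,0,0.2]
    - [0,0,0,0,0,0,0.2]
    - [0,0,0,0,0,0,0.2]
    - [0,0,0,0,0,0,0.2]
  grip_force: 25

```text
t: 10.32
eef_pos: [0.5331, 0.1053, 0.0384]
ee_rot: [-3.138, 0.007, -1.909]
force: [-0.5, 0.7, 1.0]
width: 0.033
```

Run:
```python
from h import *
s=get_state();print(s['force'],s['eef_pos'],s['ee_rot'],s['width'])
im,d=grab_frame("side");cv2.imwrite("pics/c14.png",cv2.resize(im[120:220,240:360],None,fx=6,fy=6,interpolation=cv2.INTER_CUBIC))
```

```text
[-0.47552997  0.7079712   0.99512815] [0.5330698  0.10525568 0.0383668 ] [-3.1380196   0.00691833 -1.9091028 ] 0.03297765647314851
```

View pics/c14.png

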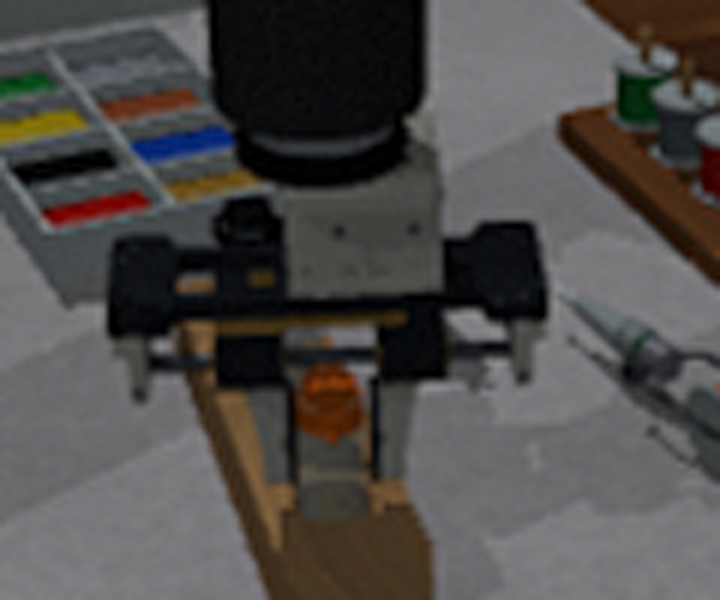

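Request:
play_rows:
  targets:
    - [0,0,0,0,0,0,0]
    - [0,0,0,0,0,0.004,0]
    - [0,0,0,0,0,0.01,0]
    - [0,0,0,0,0,0.015,0]
    - [0,0,0,0,0,0.02,0]
    - [0,0,0,0,0,0.02,0]
    - [0,0,0,0,0,0.025,0]
    - [0,0,0,0,0,0.025,0]
    - [0,0,0,0,0,0.025,0]
    - [0,0,0,0,0,0.025,0]
    - [0,0,0,0,0,0,0]
  grip_force: 25

```text
t: 11.75
eef_pos: [0.5331, 0.1049, 0.2224]
ee_rot: [-3.133, 0.012, -1.909]
force: [-0.4, -0.4, -0.4]
width: 0.0317
```

Run:
```python
from h import *
s=get_state();print(s['force'],s['eef_pos'],s['ee_rot'],s['width'],s['q'])
im,d=grab_frame("side");cv2.imwrite("pics/c15.png",cv2.resize(im[60:220,230:380],None,fx=4,fy=4,interpolation=cv2.INTER_CUBIC))
```

```text
[-0.36484292 -0.37816243 -0.3833578 ] [0.5331063  0.10490209 0.22241746] [-3.13301249  0.01183332 -1.90873903] 0.0316793883036324 [ 5.54492104e-01  1.21409501e-01 -2.62666444e-01 -8.08099162e-04
 -1.17212294e+00 -8.92177310e-01]
```

View pics/c15.png

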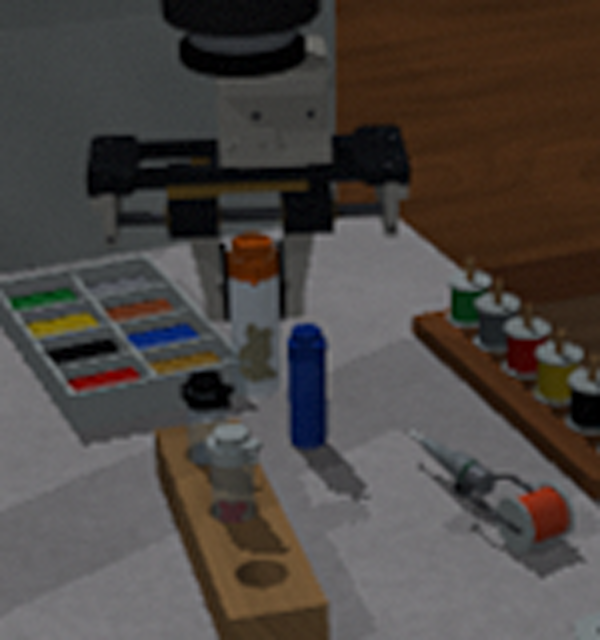

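Request:
play_rows:
  targets:
    - [0,0,0,0,-0.012,0.003,0]
    - [0,0,0,0,-0.025,0.003,0]
    - [-0.04,0.014,0,0,-0.03,0,0]
    - [-0.062,0.022,0,0,-0.03,0,0]
    - [-0.062,0.022,0,0,-0.03,0,0]
    - [-0.062,0.022,0,0,-0.03,0,0]

```text
t: 12.55
eef_pos: [0.5298, -0.0622, 0.2258]
ee_rot: [-3.14, -0.245, -1.909]
force: [0.5, -1.0, -1.3]
width: 0.0316
```

Run:
```python
from h import *
s=get_state();print(s['q'],s['width'])
print(-Ro.from_euler('xyz',s['ee_rot']).as_matrix()[:,2])
```

```text
[ 0.39434464  0.16713215 -0.30537397  0.19171256 -1.2679477  -0.80525528] 0.031641681269920154
[0.07866325 0.22972328 0.9700718 ]
```

Request:
play_rows:
  targets:
    - [-0.065,0.022,0,0.001,-0.025,-0.002,0]
    - [-0.065,0.022,0,0.001,-0.025,-0.002,0]
    - [-0.065,0.022,0,0.001,-0.025,-0.002,0]
    - [-0.065,0.022,0,0.001,-0.02,-0.002,0]
    - [-0.065,0.022,0,0.001,-0.012,0,0]
    - [-0.065,0.022,0,0,-0.008,0,0]
    - [-0.065,0.022,0,0,0,0,0]
    - [-0.04,0.014,0,0,0,0,0]
    - [0,0,0,0,0,0,0]
    - [0,0,0,0,0,0,0]

```text
t: 13.8
eef_pos: [0.5321, -0.1918, 0.2145]
ee_rot: [3.138, -0.807, -1.909]
force: [-0.0, 0.1, -0.0]
width: 0.0318
```

Run:
```python
from h import *
s=get_state();print(s['q'],s['width'],s['eef_pos'],abs(s['qd']).max())
c=-Ro.from_euler('xyz',s['ee_rot']).as_matrix()[:,2];print(c,np.degrees(np.arccos(c[2])),"mid",s['eef_pos']+.02*c)
im,d=grab_frame("side");cv2.imwrite("pics/s16.png",im);np.save("pics/s16.npy",d)
cv2.imwrite("pics/c16.png",cv2.resize(im[100:320,240:440],None,fx=3,fy=2.7,interpolation=cv2.INTER_CUBIC))
im,d=grab_frame("top");cv2.imwrite("pics/t16.png",im)
```

```text
[ 0.38177589  0.37591226 -0.44473145  0.58125242 -1.3906187  -1.02204218] 0.0317750593678169 [ 0.53210719 -0.19179675  0.21453705] 0.005022201659682683
[0.2436022  0.67989041 0.69166972] 46.23757237965129 mid [ 0.53697924 -0.17819894  0.22837044]
```

View pics/c16.png

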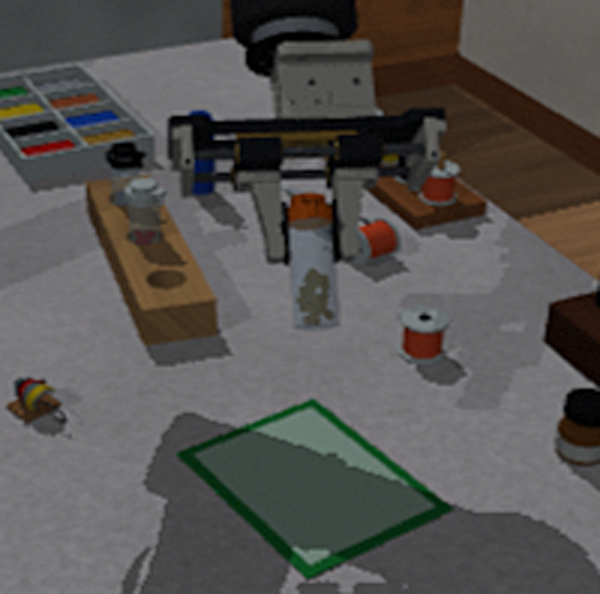

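View pics/t16.png

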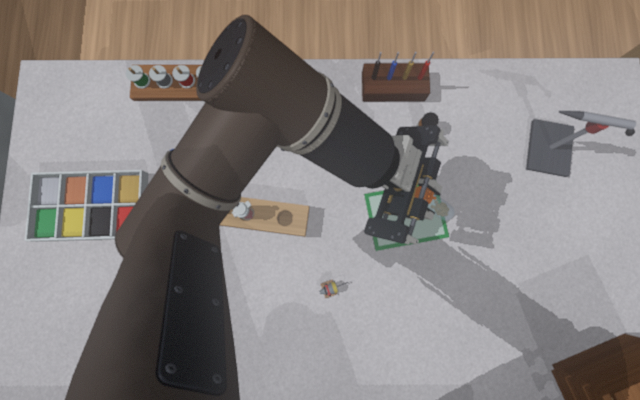

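Run:
```python
from h import *
im=cv2.imread("pics/s16.png");d=np.load("pics/s16.npy")
cv2.imwrite("pics/c17.png",cv2.resize(im[160:230,315:375],None,fx=8,fy=8,interpolation=cv2.INTER_CUBIC))
for u,v in[(343,175),(343,181),(344,190),(344,197),(345,204),(345,212),(345,218)]:print(u,v,w("side",u,v,d=d[v,u]).round(3),im[v,u])
t=w("side",343.5,177,d=d[177,343])
s=get_state();print(s['t'],s['eef_pos'],abs(s['qd']).max(),s['width'])
```

```text
343 175 [ 0.545 -0.157  0.267] [10 40 90]
343 181 [ 0.539 -0.169  0.26 ] [51 59 71]
344 190 [ 0.536 -0.181  0.246] [116 109 104]
344 197 [ 0.531 -0.191  0.236] [118 111 104]
345 204 [ 0.529 -0.201  0.226] [58 68 69]
345 212 [ 0.523 -0.214  0.215] [58 70 69]
345 218 [ 0.519 -0.222  0.206] [51 64 65]
13.9 [ 0.53207871 -0.19181096  0.21478607] 0.006300477154702804 0.03143844332380058
```

View pics/c17.png

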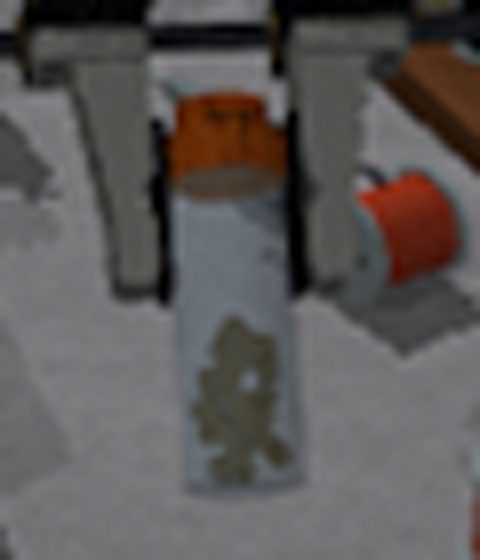

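```bash
python3 -c "
from station import *
print(job_done())"
```

```text
the job is handed in; nothing more can be done
None
```

I pressed the orange cap shut with closed fingertips while the vial stood in its well. I then gripped the tube at about 25 N, drew it out and tipped it over the pad. The job was handed in at about t = 14 s with the vial still held; no verdict was reported.

**Last checks before handing in:**
- **Tilt:** the vial leans about 46° from upright, cap end higher.
- **Position:** its middle is at about (0.537, −0.178, 0.228) m. The pad centre is at about (0.540, −0.181) m, so it is within about 5 mm, and side-camera depth agrees to about 5 mm.
- **Cap:** it looks shut in the side view. When I checked it in the rack, it lay flat at z ≈ 0.112 m.
- **Hold:** the arm was at rest, with a finger opening of about 32 mm, matching the tube. Nothing but the gripper appears near the vial.
- **Everything else:** I did not measure final positions. The white and black vials look upright in their wells, and the spool, bobbin, popper and jar look unmoved.

**What went wrong or disagreed:**
- **Fingertip position:** the fingertips measured about 23 mm behind the reported TCP, not 11 mm ahead as stated. Both cameras agreed, so I used the measured offset.
- **First press:** it stopped short and leaned the vial slightly, and I read it at the time as a miss. I backed off and the vial stood up again. The second press reached about 15 N and the cap stayed shut.

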